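# Sort the clamping parts and park the pan

### The arm

A 6-joint arm with a two-finger parallel gripper is mounted at the origin on the work surface. World frame = base frame: x ahead of the robot, y to its left, z up, the work surface at z = 0. Lengths are in mm, angles in rad, forces in N, time in s.
With the tool pointing down it reaches from about 400 to 925 mm from the base axis. Payload 12.5 kg.
Tool frame: the origin (TCP) lies midway between the tips of the shut fingers; the grasp point (between the pads) lies 19 mm behind it; z points along the fingers, y is the line along which they close (so a half turn about z gives the same grasp; the last joint's range is limited). The gripper opens to 95 mm and grips with 3 to 60 N. Pads are 20 mm wide; open, the fingers measure 119 mm over their backs; the gripper's body (75 mm by 180 mm) begins 59 mm behind the grasp point.
Start: joints at [-1.346, 0.491, 1.559, -0, 1.092, -0.106], TCP at [203.023, -591.125, 214.661] pointing down, gripper open.
Joint ranges: [-3.1, 3.1], [-0.84, 2.19], [0.05, 2.79], [-1.13, 4.28], [0.06, 2.93], [-2.69, 2.69]. Speed limits (rad/s): [2.22, 2.22, 2.79, 3.14, 3.14, 3.14].

### API

Orientations are given as [roll, pitch, yaw] about the fixed x, y, z axes, in that order (R = Rz(yaw) Ry(pitch) Rx(roll)).
In Python, from cell import env gives the robot as it stands.
- The arm moves only by the tool carry_out, never from a script. Its argument "series" is a list of rows, each a list of 4 numbers: the shift along the world's x, y, z normalised to -1 to 1, where 1 is 5 cm, then the turn about the world's z normalised to -1 to 1, where 1 is 6 degrees. In form: [[x, y, z, turn], ...]. A call has exactly 5 rows; each row shifts and turns the commanded pose from where the row before left it; what a row does not reach is not made up. A row lasts 1/10 s, in which the tool goes at most 50 mm and 8.59 degrees, less where a joint would pass 70% of its speed; a pose out of reach is approached as far as the arm can. A call with a number of a shift or a turn outside -1 to 1 is refused whole. A call with a gripper value outside its range is refused whole. "fingers" is the closure, from -1 (fully open) to 1 (shut), set as the call begins (left out, the last holds). The fingers move at their own pace and stop on an object; the grip force is fixed at half the most. Time passes only in rows, so rows that do not move let the fingers close, or fill a call up. It gives the time, the measured TCP pose, the force, the opening and the grip force at its end, in the units of the state.
- env.state(): the state, without advancing time (a new reading comes with each control period).
- env.read_camera(name): name is "scene" or "top" or "wrist"; returns the picture (420x560x3 uint8, red, green, blue); there is no depth.
- env.calibration(name): a dict with "K" (3x3 intrinsics, pixels), "pose" (4x4, takes a point from camera to world coordinates). Camera axes: x right, y down, z forward; pixel columns grow to the right and rows downward; lengths in mm; the calibration is good to about 2 mm. A picture is of the moment at which its call begins: read the wrist's pose just before it. calibration takes no time and is no camera call; for the wrist camera it gives the pose at the moment of the call.
- env.job_done(): hands the job in; it is judged then, once.
Trained networks look in the newest picture that a camera, given by its name, has taken for a name from the list of things; names that differ only in an ending like _2 or _b are one class to them, and where a whole thing is asked for, a point or a joint stands for the part that bears it (a point fixed in the world has none). Each returns a list of dicts, best first, with "conf" (0 to 1); they miss things now and then, are a little off and sometimes report something else, mostly with a low value. They report only what shows in the picture. A call takes as long as a camera call.
- env.look_for(camera, label): "position" ([row, column] as shares, 0 to 1, of the picture: columns of its width, rows of its height, amid what is visible of it).
The state is a dict: "t": time; "joints": joint angles; "qvel": joint speeds; "tau": joint torques, N m; "eef_pos": TCP position; "tcp_rot": TCP orientation; "ft_force": force on the tool from outside, world axes, zero at the start; "moment": the same for the moment, N m; "opening": opening from 0.0 (shut) to 1.0 (fully open); "grip_force": force on a finger pad.
Only numpy, scipy, OpenCV 4.12 (cv2) and the standard library are available. Lean on these libraries where they do the work, as an engineer would, in place of code of your own. Each camera call takes 0.05 s, during which the arm holds its last target. There are 200 camera calls.

### The job

Clear the tooling bench: stand the two slotted sleeve collets upright in the round pan, and set the two T-nuts on their wide bases in the wide, empty compartment of the grey bin. Slide the pan along the bench from the painted ring to the painted square, without lifting or tipping it, so that it ends centred in the square with the two collets in it. Leave everything else, such as the drilled block, the plain round pin, the bottle, the screwdriver and the brush, where it is.

Things in the scene. Friction and masses are not known exactly. Their poses are not given: they have to be found in the camera images.
- sleeve1: slotted steel sleeve collet standing upright: shank 26 mm diameter, 52 mm tall overall, on a foot flange 34 mm diameter and 8 mm thick. Origin: centre of its underside, z up. The two are alike.
- sleeve2: slotted steel sleeve collet standing upright: shank 26 mm diameter, 52 mm tall overall, on a foot flange 34 mm diameter and 8 mm thick. Origin: centre of its underside, z up. The two are alike.
- tnut1: steel T-nut lying on its wide base: base 40 (x) x 34 (y) x 12 mm, above it a rib 40 (x) x 20 (y) mm up to 29 mm overall height. Origin: centre of its underside, z up. The two are alike.
- tnut2: steel T-nut lying on its wide base: base 40 (x) x 34 (y) x 12 mm, above it a rib 40 (x) x 20 (y) mm up to 29 mm overall height. Origin: centre of its underside, z up. The two are alike.
- pan: round open aluminium pan, loose, about 0.55 kg: 130 mm outer diameter at the rim (120 at the foot), 34 mm tall, wall 4 mm, inner floor 4 mm above its underside. A straight steel handle, 12 mm wide and 16 mm high (30 to 46 mm above the bench), runs out along its own -x axis from 65 to 145 mm from its centre. Origin: centre of its underside.
- mark_round: white ring, 160 mm outer diameter, painted on the bench: where the pan starts. Origin: its centre, at bench height.
- mark_square: white square outline, 168 mm outside and 152 mm inside, painted on the bench: where the pan must end. Origin: its centre, at bench height.
- bin: fixed grey sheet-metal bin, 128 (x) x 212 (y) mm outside, 36 mm tall, walls 4 mm, floor 4 mm thick, split by one divider (4 mm, 36 mm tall) across y. The narrow compartment, on its -y side, already holds hexagon nuts up to 30 mm tall. Origin: centre of its underside.
- bin_wide (a point): centre of the floor of the bin's wide compartment, 120 mm (bin x) by 120 mm (bin y) inside, on the bin's +y side; axes as the bin's.
- block: bystander: drilled dark steel set-up block, 50 (x) x 25 (y) x 38 mm, loose; leave it. Origin: centre of its underside.
- pin: bystander: plain solid steel dowel standing on end, 20 mm diameter, 40 mm tall, no flange or slots, loose; leave it. Origin: centre of its underside.
- bottle: bystander: white bottle with a red cap, 54 mm diameter, 140 mm tall, loose; leave it. Origin: centre of its underside.
- screwdriver: bystander: screwdriver lying along its own x axis, about 200 mm long, handle to -x, loose; leave it. Origin: near its middle, on the bench.
- brush: bystander: bench brush lying along its own x axis, about 200 mm long, handle to -x, loose; leave it. Origin: near its middle, on the bench.
- indicator: fixed dial indicator stand: base 55 x 55 x 50 mm, a post up to 220 mm at its origin and an arm with a 52 mm dial 90 mm out along its own +y axis, 130 to 190 mm above the bench. Origin: centre of the base's underside.

How it is judged (in metres and radians):
At the end, for the whole second after the job is handed in: Collets stand in the pan on its floor, T-nuts base down on the floor of the bin's wide compartment, all within 0.2 rad of upright; the pan lies flat on the bench, its centre within 18 mm of the square's centre; all at rest (horizontal distance between pan and mark_square below 0.018 m and angle between pan's own z axis and vertical below 0.08 rad and linear speed of each of pan, sleeve1, sleeve2, tnut1, tnut2 below 0.02 m/s and height (world z) of pan below 0.006 m and angle between each of sleeve1, sleeve2, tnut1, tnut2's own z axis and vertical below 0.2 rad and horizontal distance between each of sleeve1, sleeve2 and pan below 0.05 m and z of each of sleeve1, sleeve2 in the frame of pan below 0.012 m and x of tnut1 in the frame of bin_wide between -0.058 and 0.058 m and y of tnut1 in the frame of bin_wide between -0.058 and 0.058 m and z of each of tnut1, tnut2 in the frame of bin_wide below 0.01 m and x of tnut2 in the frame of bin_wide between -0.058 and 0.058 m and y of tnut2 in the frame of bin_wide between -0.058 and 0.058 m); the robot touches nothing.
It fails at once if the pan is lifted more than 10 mm off the bench or tipped by more than 0.15 rad (height (world z) of pan above 0.01 m or angle between pan's own z axis and vertical above 0.15 rad).
It fails at once if the block, pin, bottle, screwdriver or brush is moved by more than 30 mm or the block, pin or bottle knocked over (distance of any of block, pin, bottle, screwdriver, brush from where it was at the start of the episode above 0.03 m or angle between any of block, pin, bottle's own z axis and vertical above 0.5 rad).
It also fails if it takes over 72 s, if anything falls off the work surface, if the arm or the gripper's body presses on something with over 40 N, if the wrist force passes 120 N, or if a joint passes its speed limit or range.

## Working session

There is one attempt and no reset: what is moved stays moved. The work goes in short steps, Python scripts to look and compute and a tool call to move; the robot and the scene stay as the last step left them, time stands still between calls to the robot, and variables do not carry over. Pictures are saved under pics/ and viewed, at most 10 in all, crops included, and the job is handed in when it is done.

Besides the shell and the picture viewer there is one more tool, called after "Emit:" as a command line: name --pt "numbers of a row" for each row, then --argument value for the rest. carry_out: Moves the arm, as the interface text tells. Its arguments: {"type":"object","properties":{"series":{"type":"array","items":{"type":"array","items":{"type":"number","minimum":-1,"maximum":1}}},"fingers":{"type":"number"}},"required":["series"]}

```bash
mkdir -p pics; ls
cat > h.py <<'E'
from cell import env
import numpy as np, cv2
def px2w(cam,u,v,z,cal=None):
    c=cal or env.calibration(cam);K=np.array(c["K"]);T=np.array(c["pose"])
    d=T[:3,:3]@np.linalg.solve(K,[u,v,1.]);o=T[:3,3]
    return o+d*(z-o[2])/d[2]
def w2px(cam,p):
    c=env.calibration(cam);K=np.array(c["K"]);T=np.array(c["pose"])
    q=K@(T[:3,:3].T@(np.array(p,float)-T[:3,3]));return q[:2]/q[2]
E
python3 - <<'E'
from h import *
for n in ("top","scene"):
    im=env.read_camera(n);cv2.imwrite(f"pics/{n}0.png",cv2.resize(im[:,:,::-1],(800,600),interpolation=cv2.INTER_CUBIC))
    c=env.calibration(n);print(n,np.round(c["K"],1).tolist(),np.round(c["pose"],3).tolist())
hz=dict(sleeve1=26,tnut1=20,pan=20,mark_round=0,mark_square=0,bin=20,block=19,pin=20,bottle=70,screwdriver=10,brush=15,indicator=60)
for l,z in hz.items():
    for d in env.look_for("top",l)[:3]:
        r,c=d["position"];u,v=c*560,r*420
        print(l,round(d["conf"],2),round(u),round(v),np.round(px2w("top",u,v,z)).tolist())
print(env.state()["t"])
E
```

```text
pics
top [[434.1, 0.0, 283.7], [0.0, 434.1, 207.9], [0.0, 0.0, 1.0]] [[-0.042, -0.974, 0.224, 340.105], [-0.999, 0.041, -0.01, 70.476], [0.001, -0.225, -0.974, 1326.334], [0.0, 0.0, 0.0, 1.0]]
scene [[539.6, 0.0, 283.0], [0.0, 539.6, 199.4], [0.0, 0.0, 1.0]] [[0.355, 0.749, -0.56, 1363.737], [0.935, -0.277, 0.222, -224.842], [0.011, -0.602, -0.798, 1069.753], [0.0, 0.0, 0.0, 1.0]]
sleeve1 0.45 429 240 [521.0, -379.0, 26.0]
sleeve1 0.42 309 196 [674.0, -23.0, 26.0]
tnut1 0.57 221 231 [577.0, 250.0, 20.0]
tnut1 0.51 358 203 [647.0, -174.0, 20.0]
pan 0.61 264 215 [621.0, 117.0, 20.0]
pan 0.35 410 198 [657.0, -335.0, 20.0]
mark_round 0.69 263 237 [558.0, 124.0, 0.0]
mark_square 0.7 184 209 [655.0, 370.0, 0.0]
mark_square 0.27 351 233 [557.0, -148.0, 0.0]
bin 0.68 358 205 [641.0, -172.0, 20.0]
bin 0.64 261 215 [622.0, 126.0, 20.0]
bin 0.6 430 240 [524.0, -382.0, 20.0]
block 0.58 351 233 [555.0, -146.0, 19.0]
pin 0.56 319 256 [489.0, -42.0, 20.0]
bottle 0.72 332 164 [761.0, -94.0, 70.0]
bottle 0.66 409 197 [648.0, -317.0, 70.0]
screwdriver 0.66 135 247 [540.0, 514.0, 10.0]
brush 0.9 409 193 [672.0, -337.0, 15.0]
indicator 0.93 221 170 [760.0, 244.0, 60.0]
0.7
```

View pics/top0.png

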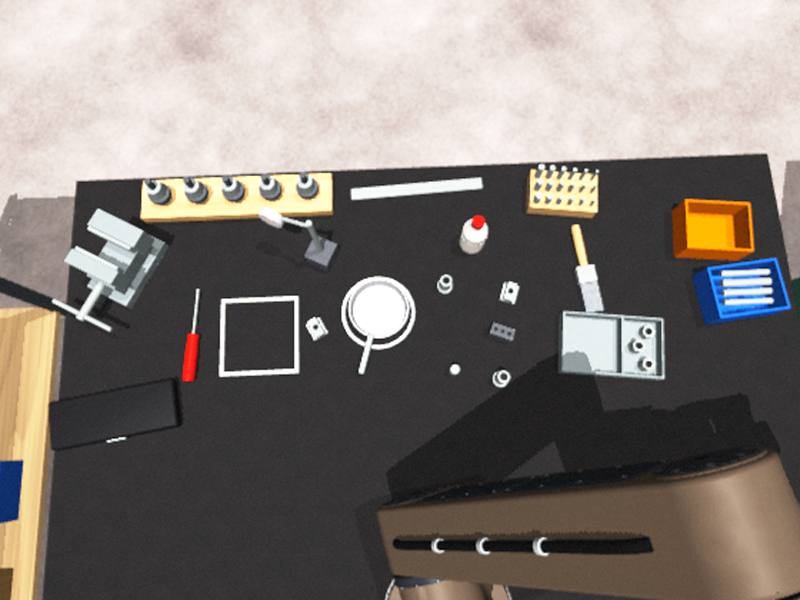

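View pics/scene0.png

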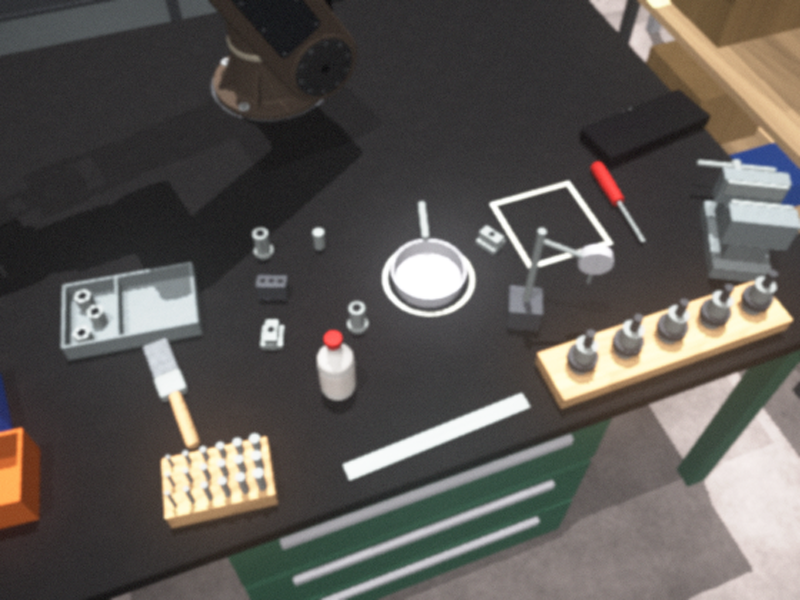

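Run:
```python
from h import *
def q(n,x,y,z): 
    p=px2w("top",x*.7,y*.7,z);print(n,np.round(p).tolist());return p
for c in [(219,298),(298,296),(299,375),(221,377)]: q("sq",*c,0)
q("pan rim",379,309,34);q("handle end",362,372,46);q("handle in",370,338,46)
for c in [(561,312),(664,317),(663,377),(560,376)]: q("bin rim",*c,36)
for n,c,z in [("s1",(445,282),52),("s2",(501,377),52),("t1",(511,290),29),("t2",(317,325),29),("pin",(455,369),40),("block",(503,328),38),("bottle",(478,221),140),("dial",(270,215),160),("ind",(320,255),50)]: q(n,*c,z)
print(env.state()["tcp_rot"],np.round(env.calibration("wrist")["pose"],3).tolist(),env.calibration("wrist")["K"])
im=env.read_camera("top")[:,:,::-1]
a=cv2.resize(im[180:300,140:340],(800,480),interpolation=cv2.INTER_CUBIC);cv2.imwrite("pics/crop1.png",a)
```

```text
sq [661.0, 465.0, 0.0]
sq [658.0, 292.0, 0.0]
sq [485.0, 290.0, 0.0]
sq [487.0, 456.0, 0.0]
pan rim [614.0, 114.0, 34.0]
handle end [480.0, 153.0, 46.0]
handle in [550.0, 134.0, 46.0]
bin rim [591.0, -272.0, 36.0]
bin rim [571.0, -489.0, 36.0]
bin rim [445.0, -470.0, 36.0]
bin rim [456.0, -257.0, 36.0]
s1 [663.0, -28.0, 52.0]
s2 [457.0, -132.0, 52.0]
t1 [645.0, -171.0, 29.0]
t2 [586.0, 247.0, 29.0]
pin [479.0, -40.0, 40.0]
block [561.0, -146.0, 38.0]
bottle [765.0, -95.0, 140.0]
dial [787.0, 320.0, 160.0]
ind [734.0, 236.0, 50.0]
[3.14144720e+00 7.41970820e-06 3.30793188e-01] [[0.325, -0.905, -0.273, 279.94], [-0.946, -0.311, -0.094, -564.648], [0.0, 0.289, -0.957, 385.149], [0.0, 0.0, 0.0, 1.0]] [[332.21030982   0.         279.04738198]
 [  0.         332.21030982 208.22938816]
 [  0.           0.           1.        ]]
```

View pics/crop1.png

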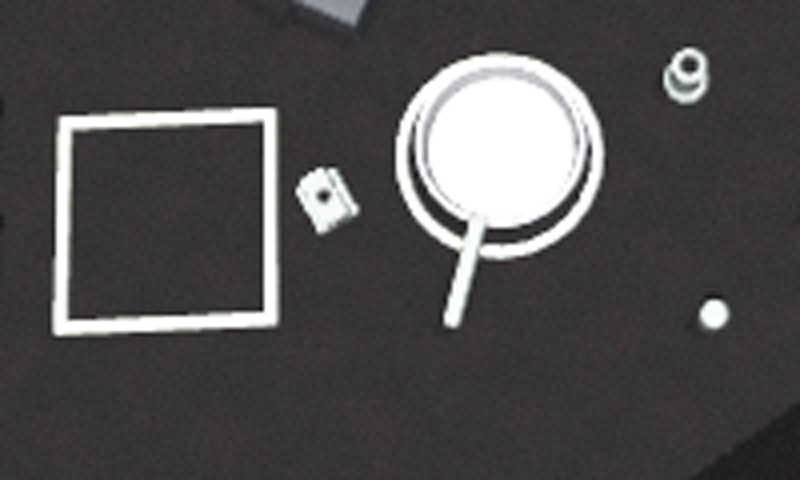

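The top view shows the square centred at crop pixel (167,221), the pan rim at about (502,145), the T-nut at (325,198), a collet at (688,72) and the pin at (713,314). Moving over the work area for a closer wrist view.

Emit:
carry_out --pt "0.5 0.65 0.12 0" --pt "0.5 0.65 0.12 0" --pt "0.5 0.65 0.12 0" --pt "0.5 0.65 0.12 0" --pt "0.5 0.65 0.12 0" --fingers -1

```text
t: 1.25
eef_pos: [328.8, -427.3, 245.0]
tcp_rot: [3.141, -0.0, 0.331]
ft_force: [-1.1, -1.1, 0.4]
opening: 1.002
grip_force: 0.0
```

Emit:
carry_out --pt "0.5 0.65 0.12 0" --pt "0.5 0.65 0.12 0" --pt "0.5 0.65 0.12 0" --pt "0.5 0.65 0.12 0" --pt "0.5 0.65 0.12 0"

```text
t: 1.75
eef_pos: [453.8, -264.7, 275.1]
tcp_rot: [3.141, -0.0, 0.331]
ft_force: [0.6, -0.6, -0.7]
opening: 1.001
grip_force: 0.0
```

Emit:
carry_out --pt "0.5 0.65 0.12 0" --pt "0.5 0.65 0.12 0" --pt "0.5 0.65 0.12 0" --pt "0.5 0.65 0.12 0" --pt "0 0 0 0"

```text
t: 2.25
eef_pos: [555.2, -132.9, 299.2]
tcp_rot: [3.141, -0.002, 0.335]
ft_force: [-1.1, -0.7, 0.2]
opening: 1.001
grip_force: 0.0
```

Run:
```python
from h import *
im=env.read_camera("wrist");np.save("w1.npy",im)
import pickle;pickle.dump(env.calibration("wrist"),open("w1.pkl","wb"))
cv2.imwrite("pics/w1.png",cv2.resize(im[:,:,::-1],(800,600),interpolation=cv2.INTER_CUBIC))
s=env.state();print(s["t"],s["eef_pos"],s["tcp_rot"],s["ft_force"])
```

```text
2.3 [ 553.90047953 -134.44552088  298.72868824] [ 3.14126768e+00 -2.63219784e-04  3.34071579e-01] [-1.08998928  0.32471546 -0.15003186]
```

View pics/w1.png

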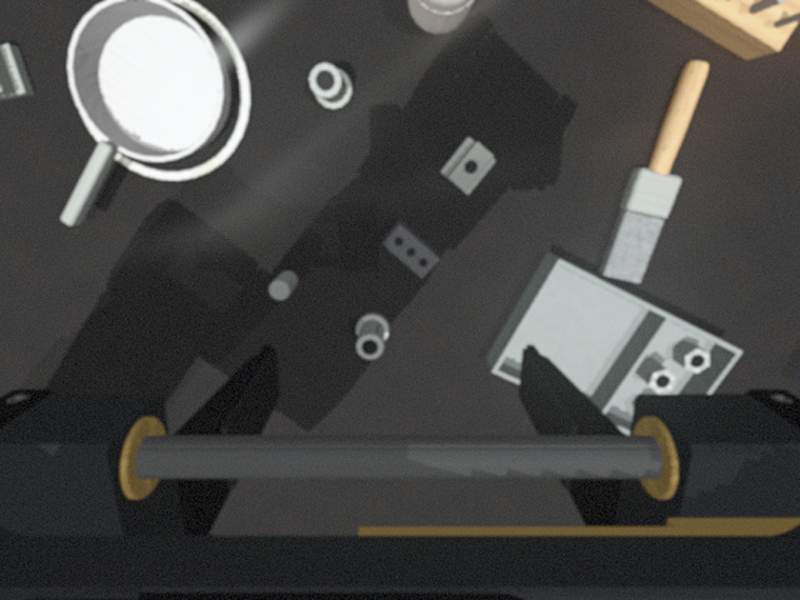

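The wrist view shows collets at (326,79) and (370,346), a T-nut at (470,166), the block at (411,250), the pin at (284,286), the pan at about (158,82) and the bin at (615,345). I'll make a zoomed composite for the edges.

Run:
```python
from h import *
im=np.load("w1.npy")[:,:,::-1]
def crop(x,y,w,h,s): # 800-scale centre
    x,y=int(x*.7),int(y*.7);return cv2.resize(im[y-h//2:y+h//2,x-w//2:x+w//2],None,fx=s,fy=s,interpolation=cv2.INTER_CUBIC)
o=np.zeros((600,800,3),np.uint8)
o[:300,:400]=crop(470,166,50,38,8)[:300,:400]      # t1
o[:300,400:]=crop(615,345,200,150,2)       # bin
o[300:,:400]=crop(160,110,200,150,2)      # pan
o[300:,400:600]=crop(328,84,50,74,4)[:300,:200]
o[300:,600:]=crop(371,337,50,74,4)[:300,:200]
for x,y in((470,166),(615,345),(160,110),(328,84),(371,337)):print(int(x*.7),int(y*.7))
cv2.imwrite("pics/comp.png",o)
```

```text
Traceback (most recent call last):
ValueError: could not broadcast input array from shape (296,200,3) into shape (300,200,3)
```

Run:
```python
from h import *
im=np.load("w1.npy")[:,:,::-1]
o=np.zeros((600,800,3),np.uint8)
def put(r,c,x,y,w,h,s): # full px origin
    o[r:r+h*s,c:c+w*s]=cv2.resize(im[y:y+h,x:x+w],None,fx=s,fy=s,interpolation=cv2.INTER_CUBIC)
put(0,0,304,97,50,37,8); put(0,400,330,166,200,150,2); put(300,0,12,0,200,150,2)
put(300,400,204,22,50,75,4); put(300,600,234,198,50,75,4)
cv2.imwrite("pics/comp.png",o)
```

```text
(no output)
```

View pics/comp.png

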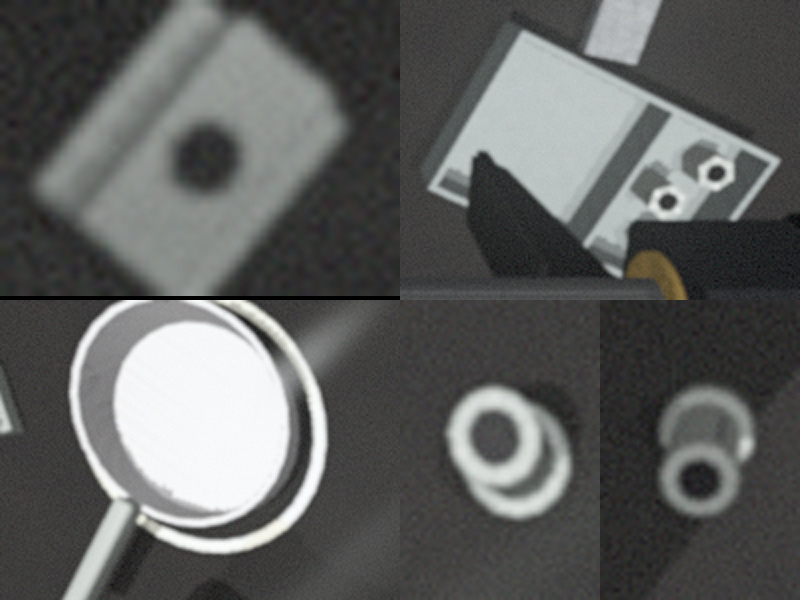

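The composite shows the T-nut hole at crop (204,157), with the rib running (80,215)→(240,20). Collet tops are at (494,437) and (699,480), the pan floor centre at (202,416), and bin corners at (517,24), (778,160) and (428,188).

Run:
```python
from h import *
import pickle;cal=pickle.load(open("w1.pkl","rb"))
def q(n,u,v,z):
    p=px2w("wrist",u,v,z,cal);print(n,np.round(p[:2],1).tolist());return p[:2]
q("t1",304+204/8,97+157/8,29)
d=q("a",304+240/8,97+20/8,29)-q("b",304+80/8,97+215/8,29);print(np.hypot(*d),np.degrees(np.arctan2(d[1],d[0])))
q("sA",204+94/4,22+137/4,52);q("sAf",204+119/4,22+160/4,8)
q("sB",234+99/4,198+180/4,52);q("sBf",234+107/4,198+132/4,8)
p=q("panfloor",113,58,4);a=q("h1",105*.7,148*.7,46);b=q("h2",70*.7,220*.7,46);d=a-b;print(np.degrees(np.arctan2(d[1],d[0])))
d=p-b;print("pan yaw",np.degrees(np.arctan2(d[1],d[0])),np.hypot(*d))
A=q("binNW",388.5,178,36);B=q("binNE",519,246,36);C=q("binSW",344,260,36)
print(np.hypot(*(A-B)),np.hypot(*(A-C)),"y axis",np.degrees(np.arctan2(*(A-B)[::-1])),"x axis",np.degrees(np.arctan2(*(A-C)[::-1])))
y=(A-B)/np.hypot(*(A-B));x=(A-C)/np.hypot(*(A-C));print("wide",A-64*x-64*y)
q("pin",284*.7,280*.7,40);q("blk",411*.7,248*.7,38)
def t(x,y):return px2w("top",140+x/4,180+y/4,0)[:2]
print("sq",[np.round(t(*c)) .tolist()for c in[(60,117),(276,109),(277,323),(54,334)]])
print("t2 hole top",px2w("top",140+323/4,180+196/4,29))
r=lambda x,y:px2w("top",140+x/4,180+y/4,29)[:2]
```

```text
t1 [642.1, -172.2]
a [663.3, -169.9]
b [627.2, -156.7]
38.44140770918091 -20.021978176914594
sA [665.3, -32.9]
sAf [665.1, -34.6]
sB [456.5, -139.3]
sBf [457.3, -139.5]
panfloor [618.9, 114.2]
h1 [553.7, 129.7]
h2 [482.3, 149.3]
-15.3542149473081
pan yaw -14.409669647141506 140.97857453789715
binNW [594.6, -274.1]
binNE [566.0, -488.8]
binSW [464.9, -263.8]
216.61268611349075 130.10066868906074 y axis 82.40994411783984 x axis -4.522285330693613
wide [ 522.34546519 -332.47141899]
pin [489.5, -43.6]
blk [556.6, -145.7]
sq [[658.0, 459.0], [658.0, 290.0], [490.0, 290.0], [489.0, 460.0]]
t2 hole top [581.40536818 250.32175699  29.        ]
```

Emit:
carry_out --pt "0.2 -0.08 -0.53 0.95" --pt "0.2 -0.08 -0.53 0.95" --pt "0.2 -0.08 -0.53 0.95" --pt "0.2 -0.08 -0.53 0.95" --pt "0.2 -0.08 -0.53 0.95" --fingers -0.25

```text
t: 2.8
eef_pos: [602.6, -157.4, 165.0]
tcp_rot: [-3.141, 0.0, 0.831]
ft_force: [0.4, 0.7, 0.3]
opening: 0.65
grip_force: 0.0
```

Emit:
carry_out --pt "0.2 -0.08 -0.53 0.95" --pt "0.2 -0.08 -0.53 0.95" --pt "0.2 -0.08 -0.53 0.95" --pt "0.18 -0.08 -0.53 0.95" --pt "0 0 0 0"

```text
t: 3.3
eef_pos: [640.4, -173.1, 56.7]
tcp_rot: [-3.136, 0.0, 1.226]
ft_force: [-0.4, -0.3, 0.2]
opening: 0.626
grip_force: 0.0
```

Run:
```python
from h import *
im=env.read_camera("wrist")
cv2.imwrite("pics/w2.png",im[:,:,::-1])
s=env.state();print(s["t"],s["eef_pos"],np.degrees(s["tcp_rot"]),s["ft_force"])
print("tcp bench px",w2px("wrist",[642,-172,29]))
```

```text
3.35 [ 640.80058145 -172.93661257   58.80572513] [-1.79817729e+02  4.14484629e-03  7.00700316e+01] [-0.10940654 -0.0812609   0.52852746]
tcp bench px [280.96981828 237.57385627]
```

View pics/w2.png

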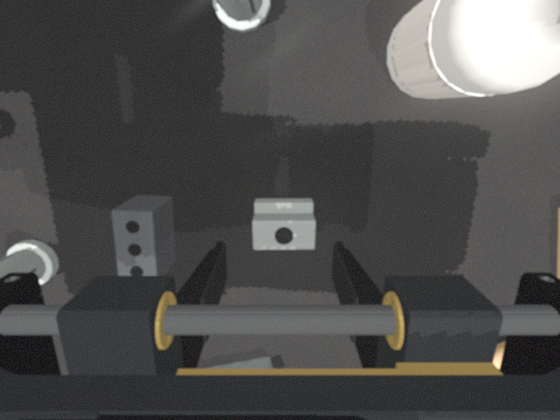

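The T-nut sits squarely between the fingers, with its hole at (284,235) against a predicted (281,238). Descending and gripping.

Emit:
carry_out --pt "0 0 -0.36 0" --pt "0 0 -0.36 0" --pt "0 0 -0.26 0" --pt "0 0 -0.1 0" --pt "0 0 0 0"

```text
t: 3.85
eef_pos: [641.9, -172.3, 6.5]
tcp_rot: [-3.142, 0.0, 1.225]
ft_force: [0.3, 0.6, 0.4]
opening: 0.622
grip_force: 0.0
```

Emit:
carry_out --pt "0 0 0 0" --pt "0 0 0 0" --pt "0 0 0 0" --pt "0 0 0 0" --pt "0 0 0 0" --fingers 1

```text
t: 4.35
eef_pos: [642.4, -172.2, 6.8]
tcp_rot: [3.14, 0.0, 1.226]
ft_force: [0.5, 0.3, 5.6]
opening: 0.418
grip_force: 30.0
```

Emit:
carry_out --pt "0 0 0.2 0" --pt "0 0 0.4 0" --pt "0 0 0.6 0" --pt "0 0 0.6 0" --pt "0 0 0 0"

```text
t: 4.85
eef_pos: [643.5, -172.6, 100.5]
tcp_rot: [3.135, 0.0, 1.226]
ft_force: [0.2, 0.8, -1.1]
opening: 0.42
grip_force: 30.0
```

Emit:
carry_out --pt "-0.41 -0.62 0 0.36" --pt "-0.41 -0.62 0 0.36" --pt "-0.41 -0.62 0 0.36" --pt "-0.41 -0.62 0 0.36" --pt "-0.41 -0.62 0 0.36"

```text
t: 5.35
eef_pos: [538.2, -327.9, 95.5]
tcp_rot: [-3.14, -0.001, 1.416]
ft_force: [0.9, 0.0, -1.2]
opening: 0.42
grip_force: 30.0
```

Emit:
carry_out --pt "-0.41 -0.62 0 0.36" --pt "0 0 0 0" --pt "0 0 -0.5 0" --pt "0 0 -0.5 0" --pt "0 0 -0.4 0"

```text
t: 5.85
eef_pos: [518.7, -357.2, 24.5]
tcp_rot: [-3.14, -0.001, 1.452]
ft_force: [0.8, 0.3, -1.6]
opening: 0.421
grip_force: 30.0
```

Emit:
carry_out --pt "0 0 -0.16 0" --pt "0 0 -0.1 0" --pt "0 0 -0.04 0" --pt "0 0 0 0" --pt "0 0 0 0"

```text
t: 6.35
eef_pos: [519.3, -358.3, 11.9]
tcp_rot: [3.141, 0.001, 1.452]
ft_force: [0.5, 0.5, -2.1]
opening: 0.418
grip_force: 30.0
```

Emit:
carry_out --pt "0 0 0 0" --pt "0 0 0 0" --pt "0 0 0 0" --pt "0 0 0.2 0" --pt "0 0 0.4 0" --fingers -0.25

```text
t: 6.85
eef_pos: [518.5, -357.7, 40.9]
tcp_rot: [-3.14, -0.001, 1.452]
ft_force: [0.7, -0.9, -0.0]
opening: 0.621
grip_force: 0.0
```

Emit:
carry_out --pt "0 0 1 0" --pt "-0.2 0.73 0 0" --pt "-0.2 0.73 0 0" --pt "-0.2 0.73 0 0" --pt "-0.2 0.73 0 0" --fingers 0

```text
t: 7.35
eef_pos: [478.6, -210.9, 92.1]
tcp_rot: [3.14, 0.0, 1.452]
ft_force: [0.8, -0.1, 0.1]
opening: 0.499
grip_force: 0.0
```

Emit:
carry_out --pt "-0.2 0.73 0 0" --pt "-0.24 0.73 0 0" --pt "0 0 0 0" --pt "0 0 -0.5 0" --pt "0 0 -0.5 0"

```text
t: 7.85
eef_pos: [458.1, -139.7, 41.8]
tcp_rot: [3.138, 0.001, 1.453]
ft_force: [0.1, -0.2, -0.3]
opening: 0.502
grip_force: 0.0
```

Emit:
carry_out --pt "0 0 -0.3 0" --pt "0 0 -0.26 0" --pt "0 0 0 0" --pt "0 0 0 0" --pt "0 0 0 0"

```text
t: 8.35
eef_pos: [457.5, -139.5, 14.0]
tcp_rot: [3.14, 0.0, 1.452]
ft_force: [-0.5, 0.5, -0.5]
opening: 0.501
grip_force: 0.0
```

Emit:
carry_out --pt "0 0 0 0" --pt "0 0 0 0" --pt "0 0 0 0" --pt "0 0 0 0" --pt "0 0 0 0" --fingers 1

```text
t: 8.85
eef_pos: [457.3, -139.2, 13.4]
tcp_rot: [3.141, 0.0, 1.452]
ft_force: [1.3, -0.7, 5.8]
opening: 0.268
grip_force: 30.0
```

Emit:
carry_out --pt "0 0 0.6 0" --pt "0 0 1 0" --pt "0.41 0.69 0 0" --pt "0.41 0.69 0 0" --pt "0.41 0.69 0 0"

```text
t: 9.35
eef_pos: [518.9, -34.5, 93.5]
tcp_rot: [3.141, 0.0, 1.451]
ft_force: [0.2, 0.5, -1.7]
opening: 0.267
grip_force: 30.0
```

Emit:
carry_out --pt "0.41 0.69 0 0" --pt "0.41 0.69 0 0" --pt "0.41 0.69 0 0" --pt "0.41 0.69 0 0" --pt "0.41 0.69 0 0"

```text
t: 9.85
eef_pos: [621.2, 138.5, 92.7]
tcp_rot: [-3.141, 0.0, 1.453]
ft_force: [0.9, -1.1, -1.3]
opening: 0.269
grip_force: 30.0
```

Emit:
carry_out --pt "0 0 0 0" --pt "0 0 -0.5 0" --pt "0 0 -0.5 0" --pt "0 0 -0.3 0" --pt "0 0 -0.1 0"

```text
t: 10.35
eef_pos: [620.0, 136.4, 21.4]
tcp_rot: [-3.139, 0.001, 1.452]
ft_force: [0.8, 0.6, -1.2]
opening: 0.265
grip_force: 30.0
```

Emit:
carry_out --pt "0 0 -0.06 0" --pt "0 0 -0.05 0" --pt "0 0 0 0" --pt "0 0 0 0" --pt "0 0 0 0"

```text
t: 10.85
eef_pos: [621.2, 136.9, 18.2]
tcp_rot: [3.141, -0.0, 1.452]
ft_force: [0.3, -0.3, -2.0]
opening: 0.271
grip_force: 30.0
```

Emit:
carry_out --pt "0 0 0 0" --pt "0 0 0 0" --pt "0 0 0 0" --pt "0 0 0.3 0" --pt "0 0 0.6 0" --fingers 0

```text
t: 11.35
eef_pos: [620.1, 136.7, 62.2]
tcp_rot: [-3.138, 0.001, 1.452]
ft_force: [-0.1, 0.1, 0.3]
opening: 0.498
grip_force: 0.0
```

Emit:
carry_out --pt "0 0 0.6 0" --pt "0.18 -0.68 0 1" --pt "0.18 -0.68 0 1" --pt "0.18 -0.68 0 1" --pt "0.18 -0.68 0 1"

```text
t: 11.85
eef_pos: [657.4, -0.4, 94.1]
tcp_rot: [3.14, 0.0, 1.876]
ft_force: [-0.7, 0.8, -0.4]
opening: 0.496
grip_force: 0.0
```

Emit:
carry_out --pt "0.16 -0.68 0 1" --pt "0 0 0 0" --pt "0 0 0 0" --pt "0 0 -0.5 0" --pt "0 0 -0.5 0"

```text
t: 12.35
eef_pos: [665.2, -31.8, 43.4]
tcp_rot: [3.14, 0.001, 1.976]
ft_force: [0.9, 0.6, -1.4]
opening: 0.504
grip_force: 0.0
```

Emit:
carry_out --pt "0 0 -0.4 0" --pt "0 0 -0.18 0" --pt "0 0 0 0" --pt "0 0 0 0" --pt "0 0 0 0"

```text
t: 12.85
eef_pos: [665.6, -32.9, 14.9]
tcp_rot: [3.14, 0.001, 1.976]
ft_force: [-0.3, -0.1, 0.5]
opening: 0.497
grip_force: 0.0
```

Emit:
carry_out --pt "0 0 0 0" --pt "0 0 0 0" --pt "0 0 0 0" --pt "0 0 0 0" --pt "0 0 0 0" --fingers 1

```text
t: 13.35
eef_pos: [665.4, -33.2, 14.1]
tcp_rot: [3.141, 0.0, 1.976]
ft_force: [0.4, 0.5, 3.8]
opening: 0.273
grip_force: 30.0
```

Emit:
carry_out --pt "0 0 0.6 0" --pt "0 0 1 0" --pt "-0.2 0.5 0 -1" --pt "-0.2 0.5 0 -1" --pt "-0.2 0.5 0 -1"

```text
t: 13.85
eef_pos: [634.3, 42.5, 93.7]
tcp_rot: [-3.141, 0.0, 1.657]
ft_force: [0.1, 0.3, -1.7]
opening: 0.27
grip_force: 30.0
```

Emit:
carry_out --pt "-0.2 0.5 0 -1" --pt "-0.18 0.47 0 -1" --pt "0 0 0 0" --pt "0 0 -0.5 0" --pt "0 0 -0.5 0"

```text
t: 14.35
eef_pos: [616.4, 90.1, 43.5]
tcp_rot: [3.14, -0.0, 1.454]
ft_force: [0.1, 0.1, -1.6]
opening: 0.27
grip_force: 30.0
```

Emit:
carry_out --pt "0 0 -0.3 0" --pt "0 0 -0.1 0" --pt "0 0 -0.1 0" --pt "0 0 -0.01 0" --pt "0 0 0 0"

```text
t: 14.85
eef_pos: [616.4, 90.3, 18.8]
tcp_rot: [3.141, -0.0, 1.452]
ft_force: [0.3, -0.2, -1.5]
opening: 0.27
grip_force: 30.0
```

Emit:
carry_out --pt "0 0 0 0" --pt "0 0 0 0" --pt "0 0 0 0" --pt "0 0 0.3 0" --pt "0 0 0.6 0" --fingers 0

```text
t: 15.35
eef_pos: [615.1, 90.3, 62.8]
tcp_rot: [-3.138, 0.001, 1.452]
ft_force: [0.9, 0.3, 1.1]
opening: 0.496
grip_force: 0.0
```

Emit:
carry_out --pt "0 0 0.8 0" --pt "-0.28 0.55 0.5 0" --pt "-0.28 0.55 0.5 0" --pt "-0.28 0.55 0.5 0" --pt "-0.28 0.55 0.4 0"

```text
t: 15.85
eef_pos: [559.5, 201.4, 201.0]
tcp_rot: [3.139, -0.001, 1.452]
ft_force: [0.6, -0.8, -0.2]
opening: 0.502
grip_force: 0.0
```

Emit:
carry_out --pt "0 0 0 0" --pt "0 0 0 0" --pt "0 0 0 0" --pt "0 0 0 0" --pt "0 0 0 0" --fingers -0.25

```text
t: 16.35
eef_pos: [560.2, 199.6, 197.5]
tcp_rot: [-3.141, 0.0, 1.451]
ft_force: [0.6, 0.2, 0.8]
opening: 0.626
grip_force: 0.0
```

Run:
```python
from h import *
im=env.read_camera("wrist");np.save("w3.npy",im)
import pickle;pickle.dump(env.calibration("wrist"),open("w3.pkl","wb"))
o=cv2.resize(im[:,:,::-1],(800,600),interpolation=cv2.INTER_CUBIC)
u,v=w2px("wrist",[581,250,29]);u,v=int(u),int(v);print(u,v)
print("origin",u-25,v-20);o[400:600,:250]=cv2.resize(im[v-20:v+20,u-25:u+25,::-1],(250,200),interpolation=cv2.INTER_CUBIC)
cv2.imwrite("pics/w3.png",o)
s=env.state();print(s["t"],s["eef_pos"])
```

```text
294 138
origin 269 118
16.4 [560.19839829 199.70831822 197.59920322]
```

View pics/w3.png

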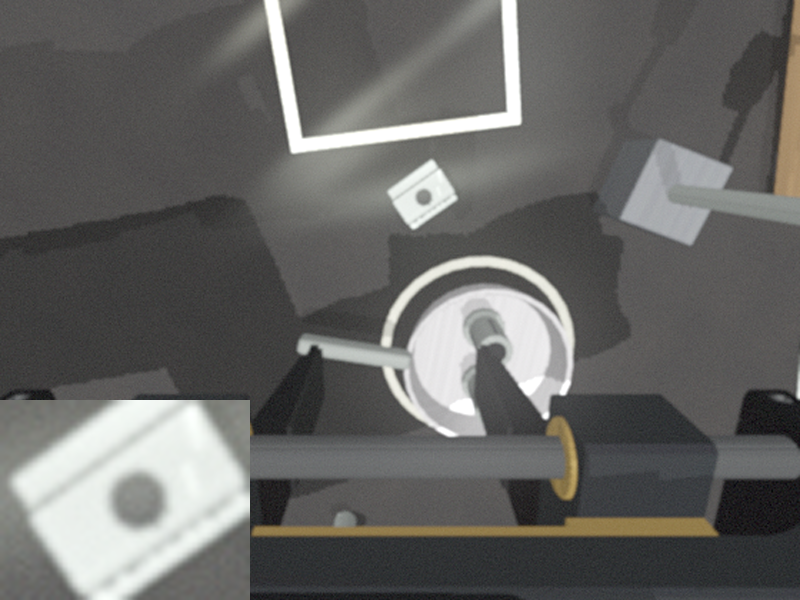

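The collets stand in the pan. The T-nut hole is at inset (138,98), with the rib edge running (30,115)→(180,12). The near side of the square runs (292,153)→(521,124).

Run:
```python
from h import *
import pickle;cal=pickle.load(open("w3.pkl","rb"))
q=lambda u,v,z:px2w("wrist",u,v,z,cal)[:2]
print("t2",q(269+138/5,118+98/5,29))
f=lambda x,y:q(269+x/5,118+y/5,29)
d=f(180,12)-f(30,115);print(np.degrees(np.arctan2(d[1],d[0])))
d=q(432*.7,160*.7,12)-q(387*.7,192*.7,12);print(np.hypot(*d),np.degrees(np.arctan2(d[1],d[0])))
d=q(457*.7,199*.7,12)-q(413*.7,230*.7,12);print(np.hypot(*d),np.degrees(np.arctan2(d[1],d[0])))
print("sq near",q(292*.7,153*.7,0),q(521*.7,124*.7,0))
print("handle",q(304*.7,343*.7,46),q(408*.7,359*.7,46))
```

```text
t2 [583.4009768  250.47526747]
27.187437071157966
39.641153059799194 27.901395560503875
39.546549279322406 28.573241673902334
sq near [490.81591538 291.03070724] [660.39782816 291.15312353]
handle [485.07118837 157.96039319] [559.03821485 136.37094375]
```

Emit:
carry_out --pt "0.08 0.17 -0.46 0.97" --pt "0.08 0.17 -0.46 0.97" --pt "0.08 0.17 -0.46 0.97" --pt "0.08 0.17 -0.46 0.97" --pt "0.08 0.17 -0.46 0.97"

```text
t: 16.9
eef_pos: [580.3, 242.8, 81.9]
tcp_rot: [-3.141, -0.0, 1.964]
ft_force: [-0.8, -0.2, -0.2]
opening: 0.624
grip_force: 0.0
```

Emit:
carry_out --pt "0.08 0.15 -0.46 0.97" --pt "0 0 0 0" --pt "0 0 -0.4 0" --pt "0 0 -0.36 0" --pt "0 0 -0.2 0"

```text
t: 17.4
eef_pos: [583.9, 249.9, 11.9]
tcp_rot: [-3.141, -0.0, 2.059]
ft_force: [0.1, 1.3, 1.0]
opening: 0.627
grip_force: 0.0
```

Emit:
carry_out --pt "0 0 -0.1 0" --pt "0 0 0 0" --pt "0 0 0 0" --pt "0 0 0 0" --pt "0 0 0 0"

```text
t: 17.9
eef_pos: [584.3, 250.5, 7.8]
tcp_rot: [3.141, 0.0, 2.062]
ft_force: [-0.2, -0.7, -0.1]
opening: 0.625
grip_force: 0.0
```

Emit:
carry_out --pt "0 0 0 0" --pt "0 0 0 0" --pt "0 0 0 0" --pt "0 0 0 0" --pt "0 0 0 0" --fingers 1

```text
t: 18.4
eef_pos: [584.0, 250.4, 7.2]
tcp_rot: [3.142, -0.0, 2.062]
ft_force: [-1.1, 0.7, 1.2]
opening: 0.42
grip_force: 30.0
```

Emit:
carry_out --pt "0 0 0.2 0" --pt "0 0 0.6 0" --pt "0 0 0.6 0" --pt "0 0 0.6 0" --pt "0 0 0 0"

```text
t: 18.9
eef_pos: [585.6, 250.9, 111.6]
tcp_rot: [3.135, 0.001, 2.062]
ft_force: [-0.8, 1.1, -1.6]
opening: 0.418
grip_force: 30.0
```

Emit:
carry_out --pt "-0.08 -0.8 0 -0.5" --pt "-0.08 -0.8 0 -0.5" --pt "-0.08 -0.8 0 -0.5" --pt "-0.08 -0.8 0 -0.5" --pt "-0.08 -0.8 0 -0.5"

```text
t: 19.4
eef_pos: [563.2, 48.9, 106.6]
tcp_rot: [-3.141, -0.0, 1.798]
ft_force: [-0.1, 1.1, -1.6]
opening: 0.417
grip_force: 30.0
```

Emit:
carry_out --pt "-0.08 -0.8 0 -0.5" --pt "-0.08 -0.8 0 -0.5" --pt "-0.08 -0.8 0 -0.5" --pt "-0.08 -0.8 0 -0.5" --pt "-0.08 -0.8 0 -0.5"

```text
t: 19.9
eef_pos: [543.3, -151.1, 106.6]
tcp_rot: [-3.141, -0.0, 1.536]
ft_force: [0.7, -0.5, -2.3]
opening: 0.421
grip_force: 30.0
```

Emit:
carry_out --pt "-0.08 -0.8 0 -0.5" --pt "-0.08 -0.8 0 -0.3" --pt "-0.08 -0.8 0 0" --pt "-0.14 -0.75 0 0" --pt "0 0 0 0"

```text
t: 20.4
eef_pos: [523.9, -311.1, 106.3]
tcp_rot: [-3.141, 0.0, 1.451]
ft_force: [-0.7, -0.2, 0.1]
opening: 0.422
grip_force: 30.0
```

Run:
```python
from h import *
im=env.read_camera("wrist")
cv2.imwrite("pics/w4.png",im[:,:,::-1])
s=env.state();print(s["t"],s["eef_pos"],np.degrees(s["tcp_rot"]))
```

```text
20.45 [ 524.02764128 -308.91693487  106.25427302] [-1.79951551e+02 -2.56240165e-02  8.31529181e+01]
```

View pics/w4.png

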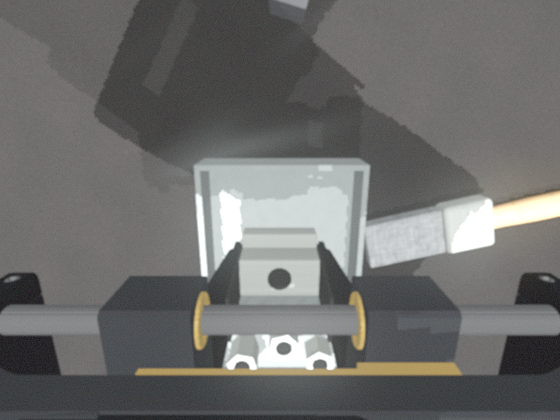

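The T-nut at (280,265) hangs square over the bin's free half. Lowering and releasing it.

Emit:
carry_out --pt "0 0 -0.5 0" --pt "0 0 -0.5 0" --pt "0 0 -0.5 0" --pt "0 0 -0.2 0" --pt "0 0 -0.1 0"

```text
t: 20.95
eef_pos: [524.8, -306.1, 16.2]
tcp_rot: [-3.14, -0.001, 1.455]
ft_force: [0.7, -0.5, -1.0]
opening: 0.417
grip_force: 30.0
```

Emit:
carry_out --pt "0 0 -0.06 0" --pt "0 0 -0.04 0" --pt "0 0 0 0" --pt "0 0 0 0" --pt "0 0 0 0"

```text
t: 21.45
eef_pos: [525.2, -307.2, 12.6]
tcp_rot: [3.141, 0.0, 1.454]
ft_force: [-0.2, 0.9, -2.2]
opening: 0.417
grip_force: 30.0
```

Emit:
carry_out --pt "0 0 0 0" --pt "0 0 0 0" --pt "0 0 0 0" --pt "0 0 0.3 0" --pt "0 0 0.8 0" --fingers -0.25

```text
t: 21.95
eef_pos: [523.8, -306.3, 65.9]
tcp_rot: [-3.137, -0.003, 1.454]
ft_force: [0.2, -0.7, 0.6]
opening: 0.628
grip_force: 0.0
```

Emit:
carry_out --pt "0 0 0.8 0" --pt "0 0.9 0.2 0" --pt "0 0.9 0.2 0" --pt "0 0.9 0.2 0" --pt "0 0.9 0.2 0"

```text
t: 22.45
eef_pos: [524.8, -125.6, 148.8]
tcp_rot: [3.14, 0.0, 1.454]
ft_force: [1.1, 0.2, 0.2]
opening: 0.625
grip_force: 0.0
```

Emit:
carry_out --pt "0 0.9 0 0" --pt "0 0.9 0 0" --pt "-0.2 0.9 0 0" --pt "-0.2 0.5 0 0" --pt "0 0 0 0"

```text
t: 22.95
eef_pos: [503.8, 35.6, 148.3]
tcp_rot: [3.141, -0.0, 1.458]
ft_force: [0.9, 0.0, 0.8]
opening: 0.623
grip_force: 0.0
```

Run:
```python
from h import *
im=env.read_camera("wrist");np.save("w5.npy",im)
import pickle;pickle.dump(env.calibration("wrist"),open("w5.pkl","wb"))
t=env.read_camera("top")
o=np.vstack([cv2.resize(im[:,:,::-1],(480,360)),np.zeros((240,480,3),np.uint8)])
u,v=430,240
o=np.zeros((600,800,3),np.uint8);o[:,:]=0
o[:420,:560]=im[:,:,::-1]
o[420:600,:240]=cv2.resize(t[210:270,390:470,::-1],(240,180),interpolation=cv2.INTER_CUBIC)
o[420:600,240:540]=cv2.resize(t[180:270,230:380,::-1],(300,180),interpolation=cv2.INTER_CUBIC)
cv2.imwrite("pics/w5.png",o)
s=env.state();print(s["t"],s["eef_pos"],np.degrees(s["tcp_rot"]))
```

```text
23.05 [505.24166944  33.11411566 148.11308325] [1.79917755e+02 2.75940774e-03 8.34136177e+01]
```

View pics/w5.png

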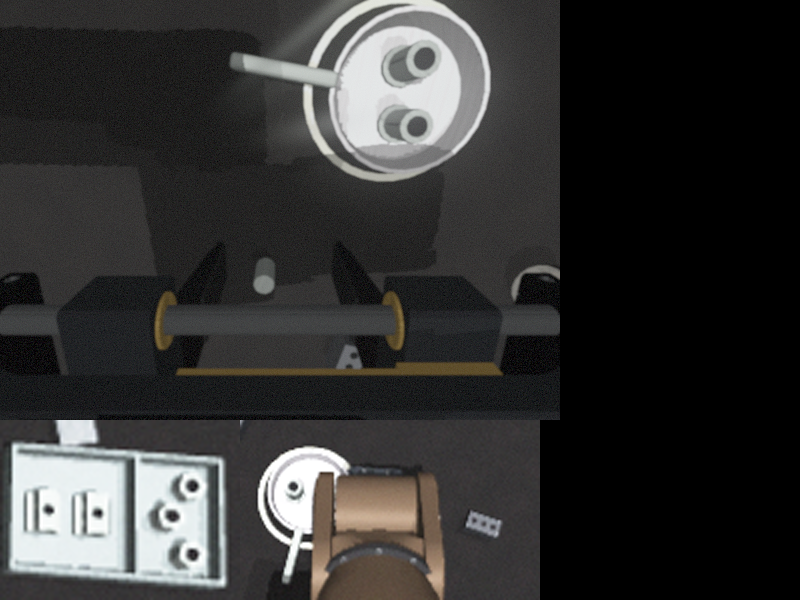

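Both T-nuts stand in the wide compartment and the collets stand in the pan. The handle runs (237,61)→(335,79), and the rim is centred at about (410,88).

Run:
```python
from h import *
import pickle;cal=pickle.load(open("w5.pkl","rb"))
q=lambda u,v,z:px2w("wrist",u,v,z,cal)[:2]
c=q(410,88,34);a=q(236,60,46);b=q(335,79,46)
print("pan",c,"end",a,"in",b);d=b-a;print(np.degrees(np.arctan2(d[1],d[0])));d=c-a;print(np.hypot(*d),np.degrees(np.arctan2(d[1],d[0])))
# white floor blob -> floor centre; rim ellipse by extremes
for z,pts in ((34,[(329,95),(490,80),(415,3),(395,173)]),):
    for p in pts: print(q(*p,z), np.hypot(*(q(*p,z)-c)))
f=q(396,93,4);print("floor",f)
```

```text
pan [620.50078645 118.66556769] end [485.27918266 153.41286982] in [558.76355087 131.56452324]
-16.558248037245253
139.6146737933254 -14.411247154570214
[555.13411428 120.69898242] 65.39829207437896
[684.30044643 117.50706536] 63.810177410343954
[624.23368297 179.05537025] 60.50506399786276
[607.5838284   50.22273059] 69.65105710566374
floor [619.31353795 116.19430663]
```

Emit:
carry_out --pt "0.02 0.16 -0.11 0.97" --pt "0.02 0.16 -0.11 0.97" --pt "0.02 0.16 -0.11 0.97" --pt "0.02 0.16 -0.11 0.97" --pt "0.02 0.16 -0.11 0.97" --fingers 0

```text
t: 23.55
eef_pos: [510.8, 71.9, 119.8]
tcp_rot: [3.141, 0.0, 1.965]
ft_force: [0.2, -0.2, -0.3]
opening: 0.499
grip_force: 0.0
```

Emit:
carry_out --pt "0.02 0.16 -0.11 0.97" --pt "0.02 0.16 -0.11 0.97" --pt "0.02 0.16 -0.11 0.97" --pt "0.02 0.16 -0.11 0.97" --pt "0.02 0.16 -0.11 0.97"

```text
t: 24.05
eef_pos: [515.9, 111.9, 92.3]
tcp_rot: [3.141, 0.001, 2.473]
ft_force: [0.1, -0.6, -0.3]
opening: 0.496
grip_force: 0.0
```

Emit:
carry_out --pt "0.02 0.16 -0.11 0.97" --pt "0.02 0.16 -0.11 0.97" --pt "0 0.14 -0.11 0.97" --pt "0 0.14 -0.11 0.97" --pt "0 0 0 0"

```text
t: 24.55
eef_pos: [517.5, 142.2, 69.9]
tcp_rot: [-3.141, -0.0, 2.877]
ft_force: [0.4, 0.1, -0.1]
opening: 0.495
grip_force: 0.0
```

Emit:
carry_out --pt "0 0 -0.3 0" --pt "0 0 -0.4 0" --pt "0 0 -0.22 0" --pt "0 0 0 0" --pt "0 0 0 0"

```text
t: 25.05
eef_pos: [517.4, 142.5, 24.5]
tcp_rot: [3.141, 0.0, 2.875]
ft_force: [0.5, -0.5, -1.1]
opening: 0.5
grip_force: 0.0
```

Emit:
carry_out --pt "0 0 0 0" --pt "0 0 0 0" --pt "0 0 0 0" --pt "0 0 0 0" --pt "0 0 0 0" --fingers 1

```text
t: 25.55
eef_pos: [517.1, 143.0, 24.3]
tcp_rot: [3.141, 0.0, 2.877]
ft_force: [-0.7, 2.0, 1.9]
opening: 0.137
grip_force: 1.1
```

Emit:
carry_out --pt "0 0 0 0" --pt "0 0 0 0" --pt "0 0 0 0" --pt "0 0 0 0" --pt "0 0 0 0"

```text
t: 26.05
eef_pos: [517.1, 143.0, 24.3]
tcp_rot: [3.141, 0.0, 2.877]
ft_force: [-2.2, 2.8, 5.3]
opening: 0.125
grip_force: 30.0
```

Emit:
carry_out --pt "-0.01 0.04 0 0" --pt "-0.01 0.06 0 0" --pt "-0.02 0.1 0 0" --pt "-0.02 0.14 0 0" --pt "-0.03 0.16 0 0"

```text
t: 26.55
eef_pos: [513.0, 167.2, 24.3]
tcp_rot: [-3.141, 0.001, 2.875]
ft_force: [2.4, -7.3, 4.0]
opening: 0.127
grip_force: 30.2
```

Emit:
carry_out --pt "-0.03 0.2 0 0" --pt "-0.04 0.2 0 0" --pt "-0.03 0.2 0 0" --pt "-0.04 0.2 0 0" --pt "-0.03 0.2 0 0"

```text
t: 27.05
eef_pos: [504.3, 217.4, 24.3]
tcp_rot: [-3.141, 0.0, 2.876]
ft_force: [1.3, -8.1, 4.5]
opening: 0.126
grip_force: 30.3
```

Emit:
carry_out --pt "-0.03 0.2 0 0" --pt "-0.04 0.2 0 0" --pt "-0.03 0.2 0 0" --pt "-0.04 0.2 0 0" --pt "-0.03 0.2 0 0"

```text
t: 27.55
eef_pos: [495.7, 267.3, 24.2]
tcp_rot: [-3.141, 0.0, 2.876]
ft_force: [1.6, -8.1, 4.7]
opening: 0.123
grip_force: 30.2
```

Emit:
carry_out --pt "-0.03 0.2 0 0" --pt "-0.04 0.2 0 0" --pt "-0.03 0.2 0 0" --pt "-0.04 0.2 0 0" --pt "-0.03 0.2 0 0"

```text
t: 28.05
eef_pos: [487.1, 317.2, 24.2]
tcp_rot: [-3.141, 0.0, 2.876]
ft_force: [1.7, -9.2, 5.0]
opening: 0.128
grip_force: 30.3
```

Emit:
carry_out --pt "-0.03 0.2 0 0" --pt "-0.04 0.2 0 0" --pt "-0.03 0.2 0 0" --pt "-0.04 0.2 0 0" --pt "-0.03 0.2 0 0"

```text
t: 28.55
eef_pos: [478.6, 367.1, 24.2]
tcp_rot: [-3.14, -0.0, 2.876]
ft_force: [1.9, -8.7, 5.5]
opening: 0.125
grip_force: 30.3
```

Emit:
carry_out --pt "-0.04 0.2 0 0" --pt "-0.03 0.18 0 0" --pt "-0.02 0.14 0 0" --pt "-0.02 0.1 0 0" --pt "-0.01 0.06 0 0"

```text
t: 29.05
eef_pos: [472.7, 401.0, 24.1]
tcp_rot: [-3.14, 0.0, 2.876]
ft_force: [2.7, -8.1, 7.0]
opening: 0.123
grip_force: 30.2
```

Emit:
carry_out --pt "0 0.02 0 0" --pt "0 0 0 0" --pt "0 0 0 0" --pt "0 0 0 0" --pt "0 0 0 0"

```text
t: 29.55
eef_pos: [472.6, 401.8, 24.2]
tcp_rot: [-3.14, -0.0, 2.876]
ft_force: [0.5, -7.1, 6.3]
opening: 0.124
grip_force: 30.2
```

Run:
```python
from h import *
t=env.read_camera("top");s=env.state();print(s["t"],s["eef_pos"],np.degrees(s["tcp_rot"]),s["ft_force"])
cv2.imwrite("pics/t6.png",cv2.resize(t[190:290,120:280,::-1],(800,500),interpolation=cv2.INTER_CUBIC))
```

```text
29.6 [472.59753284 401.82481398  24.21016811] [-1.79916463e+02 -1.43036063e-02  1.64767621e+02] [ 1.18735704 -7.9671662   7.25396122]
```

View pics/t6.png

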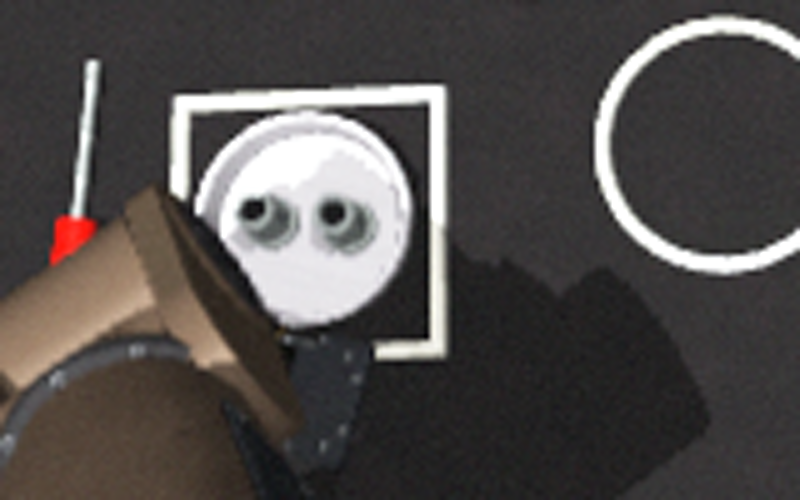

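The pan and both collets are inside the square; the rim spans about x 196–412 and y 110–326.

Run:
```python
from h import *
g=lambda x,y,z:px2w("top",120+x/5,190+y/5,z)[:2]
print("rim",g(304,218,34));print([np.round(g(x,y,34)).tolist() for x,y in((196,215),(412,215),(307,110),(302,326))])
print("sq",[np.round(g(x,y,0)).tolist() for x,y in((172,97),(446,86),(447,355))])
print("ring", g(723,144,0))
```

```text
rim [571.47559646 370.03103501]
[[576.0, 435.0], [571.0, 305.0], [638.0, 369.0], [506.0, 371.0]]
sq [[658.0, 461.0], [658.0, 290.0], [489.0, 290.0]]
ring [613.32240798 117.46810767]
```

Emit:
carry_out --pt "0.01 0.03 0 0" --pt "0.01 0.03 0 0" --pt "0 0 0 0" --pt "0 0 0 0" --pt "0 0 0 0"

```text
t: 30.1
eef_pos: [473.1, 404.5, 24.2]
tcp_rot: [-3.139, -0.001, 2.876]
ft_force: [-1.0, -8.8, 7.7]
opening: 0.125
grip_force: 30.2
```

Emit:
carry_out --pt "0 0 0 0" --pt "0 0 0 0" --pt "0 0 0 0" --pt "0 0 0 0" --pt "0 0 0 0" --fingers 0.2

```text
t: 30.6
eef_pos: [473.5, 406.0, 24.0]
tcp_rot: [3.142, -0.0, 2.877]
ft_force: [0.4, 0.4, -0.2]
opening: 0.398
grip_force: 0.0
```

Emit:
carry_out --pt "0 0 0.2 0" --pt "0 0 0.5 0" --pt "0 0 1 0" --pt "0 0 1 0" --pt "0 0 0.6 0"

```text
t: 31.1
eef_pos: [474.0, 406.3, 193.8]
tcp_rot: [3.138, 0.003, 2.877]
ft_force: [0.3, 0.3, -0.3]
opening: 0.401
grip_force: 0.0
```

Emit:
carry_out --pt "0 -0.8 0 0" --pt "0 -0.8 0 0" --pt "0 -0.8 0 0" --pt "0 -0.8 0 0" --pt "0 -0.8 0 0"

```text
t: 31.6
eef_pos: [473.2, 204.4, 190.0]
tcp_rot: [3.141, 0.001, 2.877]
ft_force: [0.9, -1.2, -0.7]
opening: 0.397
grip_force: 0.0
```

Emit:
carry_out --pt "0 -0.8 0 0" --pt "0 -0.8 0 0" --pt "0 -0.8 0 0" --pt "0 -0.8 0 0" --pt "0 0 0 0"

```text
t: 32.1
eef_pos: [473.6, 42.5, 189.9]
tcp_rot: [-3.141, 0.001, 2.873]
ft_force: [0.6, 0.7, -0.0]
opening: 0.403
grip_force: 0.0
```

Run:
```python
from h import *
t=env.read_camera("top");s=env.state();print(s["t"],s["eef_pos"],s["ft_force"])
g=t[190:290,120:225].min(2);m=(g>150).astype(np.uint8)
cs,_=cv2.findContours(m,cv2.RETR_EXTERNAL,cv2.CHAIN_APPROX_NONE)
cs,hi=cv2.findContours(m,cv2.RETR_LIST,cv2.CHAIN_APPROX_NONE)
for c in cs:
    if cv2.contourArea(c)>300:
        x,y,w,h=cv2.boundingRect(c);e=cv2.minAreaRect(c)
        print(cv2.contourArea(c),(x,y,w,h),np.round(e[0],1),"z34",px2w("top",120+x+(w-1)/2,190+y+(h-1)/2,34)[:2],"z0",px2w("top",120+x+(w-1)/2,190+y+(h-1)/2,0)[:2])
for l,z in dict(sleeve1=26,pin=20,block=19,bottle=70,screwdriver=10,brush=15).items():
    for d in env.look_for("top",l)[:2]:
        r,c=d["position"];print(l,round(d["conf"],2),np.round(px2w("top",c*560,r*420,z)).tolist())
```

```text
32.15 [473.58740091  44.18808115 189.89235412] [-0.41834662  1.26378582 -0.64022238]
2338.5 (33, 17, 57, 74) [60.7 53.4] z34 [541.36194545 369.10438726] z0 [546.65680615 376.96100319]
sleeve1 0.47 [582.0, 349.0, 26.0]
block 0.55 [559.0, -146.0, 19.0]
bottle 0.76 [765.0, -90.0, 70.0]
screwdriver 0.81 [547.0, 518.0, 10.0]
brush 0.93 [663.0, -334.0, 15.0]
brush 0.37 [557.0, 292.0, 15.0]
```

Run:
```python
from h import *
t=env.read_camera("top")[:,:,::-1]
g=cv2.resize(cv2.cvtColor(t[190:290,120:225],cv2.COLOR_BGR2GRAY),None,fx=4,fy=4,interpolation=cv2.INTER_CUBIC)
c=cv2.HoughCircles(g,cv2.HOUGH_GRADIENT,1,20,param1=120,param2=20,minRadius=80,maxRadius=95)
for x,y,r in c[0][:4]: print(r,px2w("top",120+x/4,190+y/4,34)[:2])
```

```text
84.5 [572.98108691 371.32648337]
```

```bash
python3 -c "
from cell import env
print(env.job_done())"
```

```text
the job is handed in; nothing more can be done
None
```

I handed the job in at about 32 s; no verdict came back. Both collets stand in the pan, the pan sits about 4 mm from the square's centre by the last measurement, and both T-nuts lie base down in the bin's wide compartment. The last check found the block, bottle, screwdriver and brush within about 15 mm of where they started; it did not detect the pin, which was last seen standing before the pan was moved.

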